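# Pin the sprung cage of a fruit press

## Robot

A 7-joint arm with a two-finger parallel gripper is mounted at the origin on the work surface. World frame = base frame: x ahead of the robot, y to its left, z up, the work surface at z = 0. Lengths are in m, angles in rad, forces in N, time in s.
With the tool pointing down it reaches from about 0.35 to 0.9 m from the base axis. Payload 8.1 kg.
Tool frame: the origin (TCP) lies at the very end of the fingers, on their centre line; the grasp point (between the pads) lies grip_point_offset behind it (grip_point_offset is the distance from the TCP to the grasp point, in m); z points along the fingers, y is the direction in which the jaws open and shut (so a half turn about z gives the same grasp; the last joint's range is limited). The gripper opens to 92 mm and grips with 3 to 60 N. Pads are 19 mm wide; open, the fingers measure 130 mm over their backs; the gripper's body (75 mm by 190 mm) begins 47 mm behind the grasp point.
Start: joints at [-1.385, 0.434, 0.025, 1.573, -0.012, 1.134, -0.075], TCP at [0.178, 0.599, 0.227] pointing down, gripper open.
Joint ranges: [-2.62, 2.62], [-0.44, 2.09], [-1.27, 1.32], [0.08, 2.57], [-1.32, 4.46], [0.12, 2], [-2.74, 2.74]. Speed limits (rad/s): [2.22, 2.22, 3.01, 3.01, 3.14, 3.14, 3.14].

## Interface

Orientations are given as a rotation vector (axis times angle).
In Python, from cell import * gives the robot as it stands.
- The arm moves only by the tool drive_tool, never from a script. Its argument "increments" is a list of rows, each an object of numbers: "grip": the gripper's target within -1 to 1 (shut at 1, half-way at 0, fully open at -1); "tx", "ty", "tz": the shift along the world's x, y, z normalised to -1 to 1, where 1 is 400 mm; "turn": the turn about the world's z normalised to -1 to 1, where 1 is 60 degrees. In form: [{"grip": .., "tx": .., "ty": .., "tz": .., "turn": ..}, ...]. A call has 1 to 20 rows; each row is the pose to reach, as a shift and turn from the pose measured when the call began; what a row does not reach only later rows make up. A row lasts 1/10 s, in which the tool goes at most 50 mm and 8.59 degrees, less where a joint would pass 70% of its speed; a pose out of reach is approached as far as the arm can. A call with a number of a shift or a turn outside -1 to 1 is refused whole. A call with a gripper value outside its range is refused whole. The fingers move at their own pace and stop on an object; "newtons" is the grip in N (left out, the last holds). Time passes only in rows, so rows that repeat a pose let the fingers close. It gives the time, the measured TCP pose, the force and the opening at its end, in the units of the state.
- observe(): the state, without advancing time (a new reading comes with each control period).
- get_image(name): name is "scene" or "top" or "wrist"; returns the picture (384x512x3 uint8, red, green, blue); there is no depth.
- camera_info(name): a dict with "fx", "fy", "cx", "cy" (pixels), "distortion" ([k1, k2, p1, p2, k3] as OpenCV has them; the pictures are not rectified), "eye" and "rotation" of the camera in the world; the wrist camera has in their place "hand_eye" (4x4, takes a point from camera to tool coordinates, whose origin is the TCP and whose axes are the flange's). Camera axes: x right, y down, z forward; pixel columns grow to the right and rows downward; lengths in m; the calibration is good to about 2 mm. A picture is of the moment at which its call begins: read the wrist's pose just before it. camera_info takes no time and is no camera call.
- sign_off(): hands the job in, once; it reports no verdict.
The state is a dict: "clock": time; "joints": joint angles; "dq": joint speeds; "joint_efforts": joint torques, N m; "position": TCP position; "ee_rot": TCP orientation; "force": force on the tool from outside, world axes, zero at the start; "ft_torque": the same for the moment, N m; "width": opening from 0.0 (shut) to 1.0 (fully open).
Only numpy, scipy, OpenCV 4.12 (cv2) and the standard library are available. Lean on these libraries where they do the work, as an engineer would, in place of code of your own. Each camera call takes 0.05 s, during which the arm holds its last target. There are 200 camera calls.

## Task

The slatted cage of the fruit press stands round its bladder but its open joint is not pinned yet, and the sprung half stands ajar. Take the steel pin out of the wooden block, thread it down through both knuckles of the joint so that it holds the half shut, and push it fully home, collar down on the upper knuckle, then let go. The other half does not stand quite true, so line up the holes by feel and never force the pin (keep well below 25 N); leave the other things on the bench where they are.

Things in the scene. Friction and masses are not known exactly. Their poses are not given: they have to be found in the camera images.
- press: Fixed bench fruit press: steel dish (284 mm across) on legs, black rubber bladder, and round it a cage of upright wooden slats (200 mm across, top 208 mm above the table) in two halves. The half on the press's -x side is wedged fast; the +x half swings on the pinned joint at (0, +118 mm); the open joint is opposite, near (0, -118 mm). Origin: on the table under the cage's centre; z up.
- half_cage (a joint): Angle of the swinging half about the vertical axis at hinge (rad), positive = open (its knuckle goes to the press's +x, 2.4 mm per 0.01 rad). 0: its bore over lower_place. A spring holds it ajar at 0.065 to 0.11 and takes it back there when let go; 1 to 4 N at the knuckle hold it where the lower bore can be. It goes past 0, down to -0.07. Pinned it reads -0.037 to 0.037.
- upper_knuckle (a point): Upper of the two knuckles where the cage is open, a steel tube, vertical 11.5 mm bore, 23 mm outside, 18 mm tall (192 to 210 mm above the table), on the swinging half, carried by a 4 mm leaf towards the cage. The point is the bore's centre at its top face and moves with the half. z up.
- lower_place (a point): Lower of the two knuckles, the same tube (171 to 189 mm above the table, so 3 mm below the upper one), on the fast half, bore open below. That half does not stand true: the real bore lies up to 7 mm from this point either way along the swing arc (about the press's x) and no reading gives it: find it by feel or eye. This point: centre of a true bore's top face.
- hinge (a point): Fixed point on the vertical axis about which the half swings, 236 mm from the open joint's bores, 210 mm above the table. A like pin already stands in that far joint, its tab up to 250 mm above the table.
- pin_block: Hardwood block, fixed, 60 x 110 x 52 mm (its x, y, z) with two parking holes (14 mm, right through) at y -26 and +26 mm; the pin stands in one of them. Origin: centre of its underside.
- beer_bottle: Amber glass bottle with a crown cap, 62 mm across, 230 mm tall, standing. Leave alone. Origin: centre of its underside.
- bowl: Open steel mixing bowl, 170 mm across, 65 mm tall. Leave alone. Origin: centre of its underside.
- capper: Hand bottle capper lying flat, two handles with red grips spread towards its -x, about 280 x 220 mm, 36 mm tall. Leave alone. Origin: on the table under its head.
- pin: Loose steel pin, about 100 g, upright. Origin: centre of the collar's underside, z up. Below: round shank 10 mm, 46 mm long, the last 1.5 mm tapering to 9 mm. Above: collar 21 mm across to 4 mm, neck 10 mm across to 14 mm, then the flat grip tab from 14 to 40 mm, 26 mm wide along the pin's x, 10 mm thick along its y. Starts in the block, collar on its top, turned anyhow.

How it is judged:
By the outcome, as a careful person would: the job done as asked, in the order asked, and still so for the second after the job is handed in, with the robot touching nothing.
It also fails if it takes over 70 s, if anything falls off the work surface, if the arm or the gripper's body presses on something with over 40 N, if the wrist force passes 120 N, or if a joint passes its speed limit or range.

## Working session

There is one attempt and no reset: what is moved stays moved. The work goes in short steps, Python scripts to look and compute and a tool call to move; the robot and the scene stay as the last step left them, time stands still between calls to the robot, and variables do not carry over. Pictures are saved under pics/ and viewed, about 8 in all and at most 12, crops included, and the job is handed in when it is done.

Besides the shell and the picture viewer there is one more tool, called after "Call:" in YAML: its name, and indented under it one key for each argument. drive_tool: Moves the arm, as the interface text tells. Its arguments: {"type":"object","properties":{"increments":{"type":"array","items":{"type":"object","properties":{"grip":{"type":"number"},"tx":{"type":"number"},"ty":{"type":"number"},"tz":{"type":"number"},"turn":{"type":"number"}}}},"newtons":{"type":"number"}},"required":["increments"]}

```bash
mkdir -p pics; ls
python3 - <<'E'
from cell import *
import cv2,numpy as np
s=observe();print(s)
for n in("scene","top","wrist"):
    print(n,camera_info(n))
    cv2.imwrite(f"pics/{n}0.png",cv2.cvtColor(get_image(n),cv2.COLOR_RGB2BGR))
a=cv2.imread("pics/scene0.png");b=cv2.imread("pics/top0.png")
E
```

```text
pics
{'clock': 0.0, 'joints': array([-1.38456319,  0.43522687,  0.02499216,  1.57407727, -0.01161887,
        1.13398129, -0.07511757]), 'dq': array([-8.84546947e-04, -6.65923566e-05,  2.09339708e-04, -1.68896983e-03,
        8.13606372e-05,  4.22193110e-04,  7.06366719e-04]), 'joint_efforts': array([ 5.16036835e-05, -6.67837930e+01,  9.84945931e-01, -3.14455605e+01,
       -6.05812389e-02,  4.28121944e-02,  1.20878394e-04]), 'position': array([0.17793842, 0.59861796, 0.22595044]), 'ee_rot': array([-4.52284310e-01, -3.10877206e+00,  2.42640506e-03]), 'force': array([ 0.04026262,  0.04341367, -0.48871209]), 'ft_torque': array([0.03153101, 0.01200396, 0.03300211]), 'width': 0.9968571131265082}
scene {'fx': 485.1427558151847, 'fy': 485.1427558151847, 'cx': 260.355250156424, 'cy': 193.5747403815983, 'distortion': array([0.06332275, 0.        , 0.        , 0.        , 0.        ]), 'eye': array([1.3297693 , 0.78444698, 1.14234078]), 'rotation': array([-0.96479171, -2.41961287,  1.14991842])}
top {'fx': 416.1987194889791, 'fy': 416.1987194889791, 'cx': 254.19411254261024, 'cy': 189.45284313679412, 'distortion': array([-0.11505224,  0.        ,  0.        ,  0.        ,  0.        ]), 'eye': array([ 0.45581029, -0.09932842,  1.40307288]), 'rotation': array([-2.17394422,  2.22297077, -0.072975  ])}
wrist {'fx': 285.22006422134353, 'fy': 285.22006422134353, 'cx': 261.3632641685231, 'cy': 188.2058945134701, 'distortion': array([-0.00082309,  0.        ,  0.        ,  0.        ,  0.        ]), 'hand_eye': array([[-1.14686077e-03, -9.67798985e-01, -2.51721691e-01,
         6.76261263e-02],
       [ 9.99998701e-01, -8.24826000e-04, -1.38483701e-03,
         5.62431974e-04],
       [ 1.13261726e-03, -2.51722952e-01,  9.67798674e-01,
        -1.58879771e-01],
       [ 0.00000000e+00,  0.00000000e+00,  0.00000000e+00,
         1.00000000e+00]])}
```

View pics/top0.png

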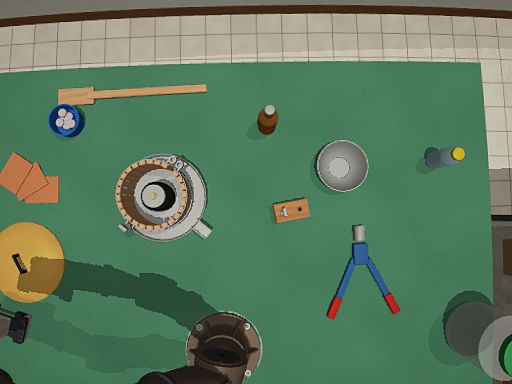

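View pics/scene0.png

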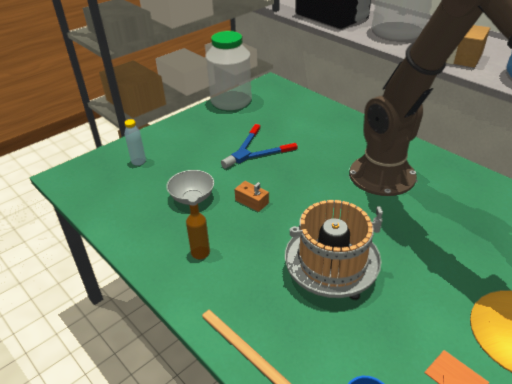

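The top view shows the press at (157,195), with joints at (175,162), which looks open, and (126,228), where the pin stands. The block is at (292,210), with the pin on its left side. The scene view agrees: the pinned joint's tab is at (378,215) and the open knuckle at (296,232).

```bash
cat > h.py <<'E'
from cell import *
import cv2,numpy as np
from scipy.spatial.transform import Rotation as R
def ray(name,uv,st=None):
    c=camera_info(name);K=np.array([[c['fx'],0,c['cx']],[0,c['fy'],c['cy']],[0,0,1]])
    p=cv2.undistortPoints(np.array(uv,float).reshape(1,1,2),K,c['distortion'])[0,0]
    d=np.array([p[0],p[1],1.])
    if name=='wrist':
        st=st or observe();H=c['hand_eye'];Rt=R.from_rotvec(st['ee_rot']).as_matrix()
        return st['position']+Rt@H[:3,3],Rt@H[:3,:3]@d
    return c['eye'],R.from_rotvec(c['rotation']).as_matrix()@d
def on(name,uv,z,st=None):
    e,d=ray(name,uv,st);return e+d*(z-e[2])/d[2]
def proj(name,P,st=None):
    c=camera_info(name);K=np.array([[c['fx'],0,c['cx']],[0,c['fy'],c['cy']],[0,0,1]])
    if name=='wrist':
        st=st or observe();H=c['hand_eye'];Rt=R.from_rotvec(st['ee_rot']).as_matrix()
        M=Rt@H[:3,:3];e=st['position']+Rt@H[:3,3]
    else: M=R.from_rotvec(c['rotation']).as_matrix();e=c['eye']
    return cv2.projectPoints((np.array(P,float)-e)@M,np.zeros(3),np.zeros(3),K,c['distortion'])[0][:,0]
E
python3 - <<'E'
from h import *
a=cv2.imread("pics/top0.png");s=cv2.imread("pics/scene0.png")
A=cv2.resize(a[145:245,105:215],None,fx=3.6,fy=3.6,interpolation=2)
B=cv2.resize(a[190:230,265:320],None,fx=7,fy=7,interpolation=2)
C=cv2.resize(s[190:300,280:390],None,fx=3.6,fy=3.6,interpolation=2)[:240]
o=np.zeros((600,800,3),np.uint8);o[:360,:396]=A;o[:280,400:785]=B
o[360:600,:396]=C
cv2.imwrite("pics/c1.png",o)
# block mask
h=cv2.cvtColor(a,cv2.COLOR_BGR2HSV)
m=cv2.inRange(h[190:230,265:320],(3,90,90),(25,255,255))
c=max(cv2.findContours(m,0,2)[0],key=cv2.contourArea)+[265,190]
r=cv2.minAreaRect(c);print(r)
bp=cv2.boxPoints(r)
print([on('top',p,.052).round(3) for p in bp],on('top',r[0],.052))
for p,z in(((175,162),.21),((126,228),.25),((157,195),.2),((284,211),.08)):print(p,on('top',p,z).round(3))
E
```

```text
((291.0384216308594, 210.19232177734375), (18.8271484375, 34.51643753051758), 78.69007110595703)
[array([ 0.481, -0.173,  0.052]), array([ 0.5  , -0.283,  0.052]), array([ 0.44 , -0.294,  0.052]), array([ 0.421, -0.183,  0.052])] [ 0.46049632 -0.23312767  0.052     ]
(175, 162) [0.606 0.114 0.21 ]
(126, 228) [0.42  0.247 0.25 ]
(157, 195) [0.512 0.169 0.2  ]
(284, 211) [ 0.458 -0.208  0.08 ]
```

View pics/c1.png

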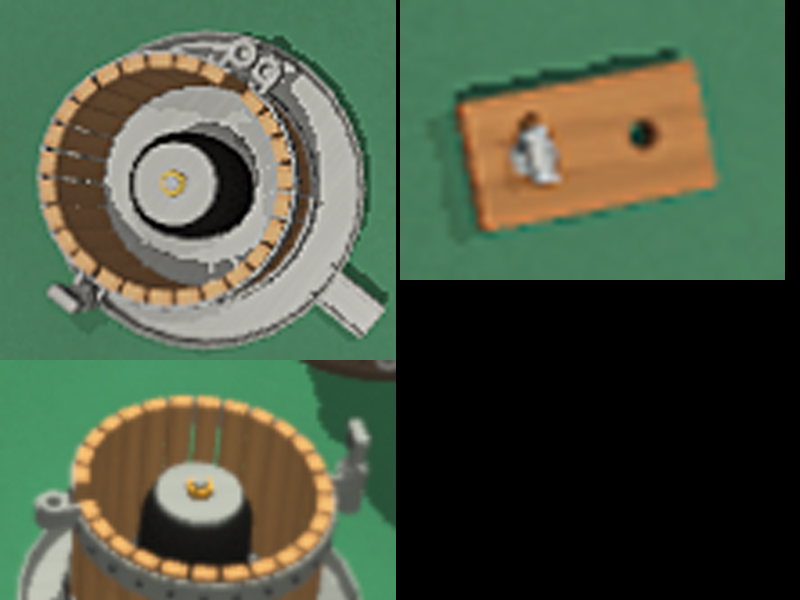

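The crop shows two rings at the open joint: upper at top pixel (172,160) and lower at (179,164), about 24 mm apart. The pin is in the block's +y hole. I'll lift and go there.

Call:
drive_tool:
  increments:
    - {"grip":-1,"tz":0.2}
    - {"grip":-1,"tz":0.42}
    - {"grip":-1,"tz":0.42,"tx":0.02,"ty":-0.12}
    - {"grip":-1,"tz":0.42,"tx":0.06,"ty":-0.24}
    - {"grip":-1,"tz":0.42,"tx":0.1,"ty":-0.36}
    - {"grip":-1,"tz":0.42,"tx":0.15,"ty":-0.48}
    - {"grip":-1,"tz":0.42,"tx":0.2,"ty":-0.6}
    - {"grip":-1,"tz":0.42,"tx":0.25,"ty":-0.72}
    - {"grip":-1,"tz":0.42,"tx":0.3,"ty":-0.84}
    - {"grip":-1,"tz":0.42,"tx":0.35,"ty":-0.96}
    - {"grip":-1,"tz":0.42,"tx":0.35,"ty":-1}

```text
invalid input
```

Call:
drive_tool:
  increments:
    - {"grip":-1,"tx":0,"ty":0,"tz":0.2,"turn":0}
    - {"grip":-1,"tx":0,"ty":0,"tz":0.42,"turn":0}
    - {"grip":-1,"tx":0.02,"ty":-0.12,"tz":0.42,"turn":0}
    - {"grip":-1,"tx":0.06,"ty":-0.24,"tz":0.42,"turn":0}
    - {"grip":-1,"tx":0.1,"ty":-0.36,"tz":0.42,"turn":0}
    - {"grip":-1,"tx":0.15,"ty":-0.48,"tz":0.42,"turn":0}
    - {"grip":-1,"tx":0.2,"ty":-0.6,"tz":0.42,"turn":0}
    - {"grip":-1,"tx":0.25,"ty":-0.72,"tz":0.42,"turn":0}
    - {"grip":-1,"tx":0.3,"ty":-0.84,"tz":0.42,"turn":0}
    - {"grip":-1,"tx":0.35,"ty":-0.96,"tz":0.42,"turn":0}
    - {"grip":-1,"tx":0.35,"ty":-1,"tz":0.42,"turn":0}
  newtons: 20

```text
clock: 1.25
position: [0.3186, 0.1965, 0.394]
ee_rot: [0.453, 3.109, -0.002]
force: [1.2, -0.8, -0.3]
width: 0.999
```

Call:
drive_tool:
  increments:
    - {"grip":-1,"tx":0.04,"ty":-0.12,"tz":0,"turn":0.1}
    - {"grip":-1,"tx":0.08,"ty":-0.24,"tz":0,"turn":0.2}
    - {"grip":-1,"tx":0.12,"ty":-0.36,"tz":0,"turn":0.3}
    - {"grip":-1,"tx":0.17,"ty":-0.48,"tz":0,"turn":0.4}
    - {"grip":-1,"tx":0.21,"ty":-0.6,"tz":0,"turn":0.5}
    - {"grip":-1,"tx":0.25,"ty":-0.72,"tz":-0.05,"turn":0.6}
    - {"grip":-1,"tx":0.3,"ty":-0.84,"tz":-0.12,"turn":0.63}
    - {"grip":-1,"tx":0.34,"ty":-0.95,"tz":-0.2,"turn":0.63}
    - {"grip":-1,"tx":0.35,"ty":-1,"tz":-0.3,"turn":0.63}
    - {"grip":-1,"tx":0.35,"ty":-1,"tz":-0.42,"turn":0.63}
    - {"grip":-1,"tx":0.35,"ty":-1,"tz":-0.5,"turn":0.63}
    - {"grip":-1,"tx":0.35,"ty":-1,"tz":-0.5,"turn":0.63}

```text
clock: 2.45
position: [0.4557, -0.2034, 0.1896]
ee_rot: [0.573, -3.081, -0.002]
force: [0.1, 0.1, -1.0]
width: 1.0
```

Run:
```python
from h import *
s=observe();im=cv2.cvtColor(get_image("wrist"),cv2.COLOR_RGB2BGR)
np.save("s1.npy",s,allow_pickle=True)
print(s['position'],s['ee_rot'],s['joints'].round(2),proj('wrist',[[.4605,-.2331,.052]],s))
cv2.imwrite("pics/w1.png",cv2.resize(im,None,fx=1.5,fy=1.5,interpolation=2))
cv2.imwrite("pics/w1r.png",im)
```

```text
[ 0.45566132 -0.20338187  0.18961263] [ 5.73239616e-01 -3.08141223e+00 -1.60033379e-03] [-0.44  0.39  1.    1.97 -0.38  1.    2.69] [[233.06071737 174.67800383]]
```

View pics/w1.png

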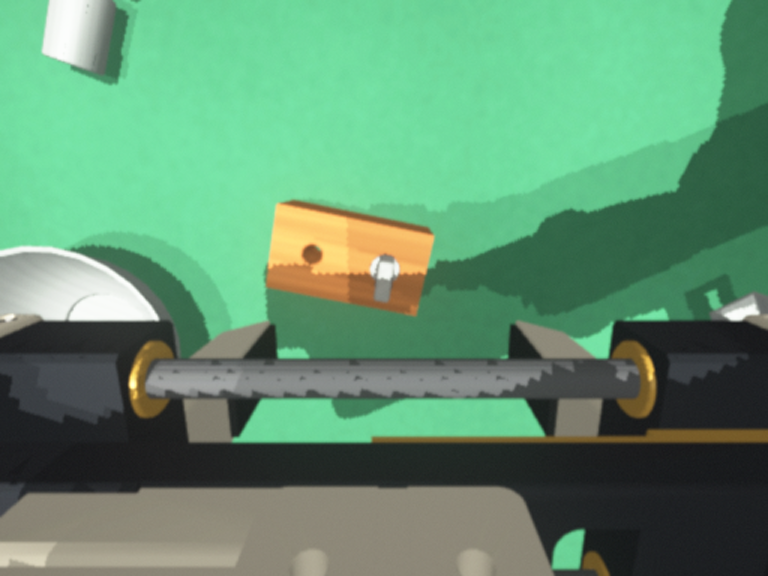

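The wrist view shows the block at (350,258) of the 1.5x picture. The pin's tab runs nearly vertical, from (384,258) to (383,300), so the jaws are already roughly across it. Next I'll measure the tab top.

Run:
```python
from h import *
s=np.load("s1.npy",allow_pickle=True).item()
im=cv2.imread("pics/w1r.png");h=cv2.cvtColor(im,cv2.COLOR_BGR2HSV)
m=np.zeros(h.shape[:2],np.uint8);m[165:205,240:275]=cv2.inRange(h[165:205,240:275],(0,0,0),(180,70,255))
c=max(cv2.findContours(m,0,1)[0],key=cv2.contourArea)
r=cv2.minAreaRect(c);print(r,cv2.contourArea(c))
for row in m[165:205,240:275]:print(''.join('#' if v else '.' for v in row))
for z in(.072,.092):
  print(z,[on('wrist',p,z,s).round(4) for p in cv2.boxPoints(r)])
```

```text
((256.0, 185.0), (30.0, 18.0), 90.0) 378.5
...................................
...................................
...................................
...................................
...................................
...............###.................
...........##########..............
..........#############............
.........###############...........
........#################..........
........##################.........
.......###################.........
.......###################.........
.......###################.........
.......###################.........
.......###################.........
.......###################.........
.......###################.........
.......###################.........
........#################..........
.........###############...........
..........#############............
..........############.............
..........###########..............
..........###########..............
..........###########..............
..........###########..............
..........###########..............
..........##########...............
..........##########...............
..........##########...............
..........##########...............
..........##########...............
..........##########...............
..........#########................
...........########................
...................................
...................................
...................................
...................................
0.072 [array([ 0.4467, -0.2214,  0.072 ]), array([ 0.4403, -0.2049,  0.072 ]), array([ 0.469 , -0.1937,  0.072 ]), array([ 0.4756, -0.2107,  0.072 ])]
0.092 [array([ 0.4429, -0.2218,  0.092 ]), array([ 0.437 , -0.2065,  0.092 ]), array([ 0.4636, -0.1961,  0.092 ]), array([ 0.4697, -0.2119,  0.092 ])]
```

Call:
drive_tool:
  increments:
    - {"grip":-1,"tx":-0.002,"ty":-0.013,"tz":0,"turn":-0.085}
    - {"grip":-0.5,"tx":-0.002,"ty":-0.013,"tz":-0.1,"turn":-0.085}
    - {"grip":-0.3,"tx":-0.002,"ty":-0.013,"tz":-0.2,"turn":-0.085}
    - {"grip":-0.2,"tx":-0.002,"ty":-0.013,"tz":-0.27,"turn":-0.085}
    - {"grip":-0.2,"tx":-0.002,"ty":-0.013,"tz":-0.31,"turn":-0.085}
    - {"grip":-0.2,"tx":-0.002,"ty":-0.013,"tz":-0.324,"turn":-0.085}
    - {"grip":-0.2,"tx":-0.002,"ty":-0.013,"tz":-0.324,"turn":-0.085}
    - {"grip":-0.2,"tx":-0.002,"ty":-0.013,"tz":-0.324,"turn":-0.085}
  newtons: 30

```text
clock: 3.3
position: [0.4567, -0.2086, 0.0627]
ee_rot: [0.438, -3.107, -0.0]
force: [-0.5, 1.1, 1.0]
width: 0.599
```

Run:
```python
from h import *
s=observe();print(grip_point_offset,s['position'],s['force'],s['width'],s['joints'].round(2))
im=cv2.cvtColor(get_image("wrist"),cv2.COLOR_RGB2BGR)
cv2.imwrite("pics/w2.png",im)
```

```text
0.0188 [ 0.45669382 -0.20861677  0.06269283] [-0.46697235  1.05465801  1.02379423] 0.5986594268252384 [-0.19  0.53  0.71  2.09 -0.53  0.71  2.72]
```

View pics/w2.png

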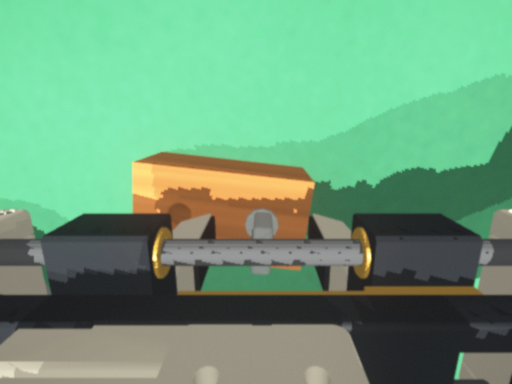

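Pin tab is centred between the jaws at (262,250). Closing, then lifting.

Call:
drive_tool:
  increments:
    - {"grip":1,"tx":-0.004,"ty":0,"tz":0,"turn":0}
    - {"grip":1,"tx":-0.004,"ty":0,"tz":0,"turn":0}
    - {"grip":1,"tx":-0.004,"ty":0,"tz":0,"turn":0}
    - {"grip":1,"tx":-0.004,"ty":0,"tz":0,"turn":0}
    - {"grip":1,"tx":-0.004,"ty":0,"tz":0,"turn":0}
    - {"grip":1,"tx":-0.004,"ty":0,"tz":0,"turn":0}
    - {"grip":1,"tx":-0.004,"ty":0,"tz":0,"turn":0}
    - {"grip":1,"tx":-0.004,"ty":0,"tz":0,"turn":0}
  newtons: 40

```text
clock: 4.15
position: [0.455, -0.2087, 0.0625]
ee_rot: [0.437, -3.107, -0.0]
force: [-0.1, -0.2, -1.6]
width: 0.103
```

Call:
drive_tool:
  increments:
    - {"grip":1,"tx":0,"ty":0,"tz":0.03,"turn":0}
    - {"grip":1,"tx":0,"ty":0,"tz":0.08,"turn":0}
    - {"grip":1,"tx":0,"ty":0,"tz":0.15,"turn":0}
    - {"grip":1,"tx":0,"ty":0,"tz":0.25,"turn":0}
    - {"grip":1,"tx":0,"ty":0,"tz":0.37,"turn":0}
    - {"grip":1,"tx":0,"ty":0,"tz":0.5,"turn":0}
    - {"grip":1,"tx":0,"ty":0.02,"tz":0.62,"turn":0}
    - {"grip":1,"tx":0,"ty":0.02,"tz":0.65,"turn":0}

```text
clock: 4.95
position: [0.4563, -0.2017, 0.3278]
ee_rot: [-0.437, 3.108, -0.002]
force: [0.0, -0.6, -1.2]
width: 0.108
```

Run:
```python
from h import *
s=observe();print(s['position'],s['ee_rot'],s['force'],s['width'],s['joints'].round(2))
a=cv2.imread("pics/top0.png");
A=cv2.cvtColor(a[153:172,162:188],cv2.COLOR_BGR2GRAY)
cv2.imwrite("pics/k.png",cv2.resize(a[150:175,160:190],None,fx=20,fy=20,interpolation=2))
```

```text
[ 0.4562555  -0.20168554  0.32776916] [-4.36868715e-01  3.10821173e+00 -2.36177538e-03] [ 0.03489692 -0.64572302 -1.21809711] 0.10787935228033595 [-0.49  0.18  0.97  1.77 -0.16  1.27  2.37]
```

View pics/k.png

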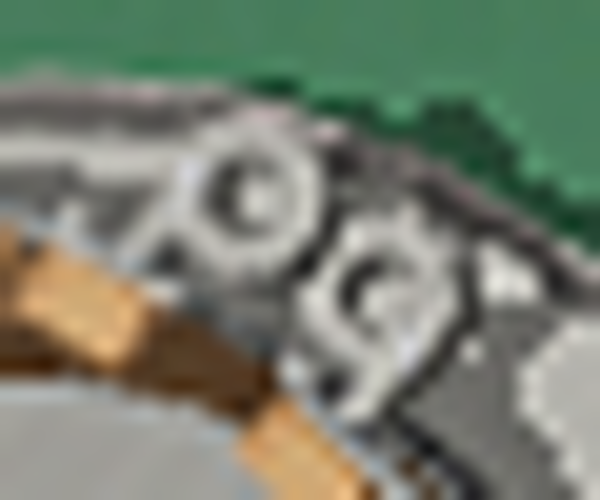

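The crop shows the upper ring centred at (248,197) and the lower at (385,295), which are top pixels (171.9,159.4) and (178.8,164.3). Both are fully visible.

Run:
```python
from h import *
u=on('top',(171.9,159.35),.21);l=on('top',(178.75,164.25),.189)
print('upper',u,'lower',l,np.linalg.norm((u-l)[:2]))
# cage centre from slat-top ring in the crop
a=cv2.imread("pics/top0.png");h=cv2.cvtColor(a,cv2.COLOR_BGR2HSV)
m=np.zeros(h.shape[:2],np.uint8);m[150:235,108:195]=cv2.inRange(h[150:235,108:195],(5,60,170),(22,255,255))
p=cv2.findNonZero(m);e=cv2.fitEllipse(cv2.convexHull(p));print(e,on('top',e[0],.208))
# knuckle offsets in scene view
for n,q in(('up',u),('low',l)):print(n,proj('scene',[q]).round(1))
C=on('top',e[0],.208)
d=(l-C)[:2];print('dist',np.linalg.norm(d),np.degrees(np.arctan2(d[1],d[0])))
s=cv2.imread("pics/scene0.png");cv2.imwrite("pics/k2.png",cv2.resize(s[215:250,280:315],None,fx=14,fy=14,interpolation=2))
```

```text
upper [0.61426106 0.12283354 0.21      ] lower [0.60205712 0.10660636 0.189     ] 0.020304117246274407
((150.39552307128906, 194.39306640625), (68.31356048583984, 70.94061279296875), 135.6896514892578) [0.51428348 0.1868472  0.208     ]
up [[294.2 228.5]]
low [[292.9 229. ]]
dist 0.11892352488154768 -42.43290312462522
```

View pics/k2.png

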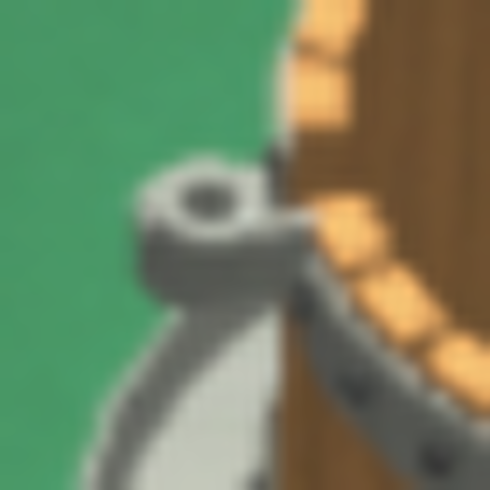

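Scene view: the bore is at about (294.9,229.1) against (294.2,228.5) predicted, so the two views agree. Moving in for a close wrist look with the jaw axis turned along the swing direction.

Call:
drive_tool:
  increments:
    - {"grip":1,"tx":0.06,"ty":0.08,"tz":0,"turn":-0.12}
    - {"grip":1,"tx":0.12,"ty":0.16,"tz":0,"turn":-0.24}
    - {"grip":1,"tx":0.18,"ty":0.24,"tz":0,"turn":-0.36}
    - {"grip":1,"tx":0.24,"ty":0.32,"tz":0,"turn":-0.48}
    - {"grip":1,"tx":0.3,"ty":0.4,"tz":0,"turn":-0.6}
    - {"grip":1,"tx":0.36,"ty":0.48,"tz":0,"turn":-0.72}
    - {"grip":1,"tx":0.42,"ty":0.56,"tz":0,"turn":-0.84}
    - {"grip":1,"tx":0.48,"ty":0.63,"tz":-0.05,"turn":-0.93}
    - {"grip":1,"tx":0.51,"ty":0.68,"tz":-0.12,"turn":-0.93}
    - {"grip":1,"tx":0.51,"ty":0.68,"tz":-0.17,"turn":-0.93}
    - {"grip":1,"tx":0.51,"ty":0.68,"tz":-0.17,"turn":-0.93}
    - {"grip":1,"tx":0.51,"ty":0.68,"tz":-0.17,"turn":-0.93}

```text
clock: 6.15
position: [0.6598, 0.0694, 0.2603]
ee_rot: [1.071, 2.952, -0.006]
force: [-0.3, 0.1, 0.0]
width: 0.108
```

Run:
```python
from h import *
s=observe();im=cv2.cvtColor(get_image("wrist"),cv2.COLOR_RGB2BGR)
np.save("s2.npy",s,allow_pickle=True);cv2.imwrite("pics/w3r.png",im)
print(s['position'],s['ee_rot'],s['force'],s['joints'].round(2))
pr=proj('wrist',[[.61426,.12283,.21],[.60206,.1066,.189]],s);print(pr)
x,y=pr.mean(0).astype(int)
print(x,y)
x0,y0=max(x-55,0),max(y-45,0)
cv2.imwrite("pics/w3c.png",cv2.resize(im[y0:y0+85,x0:x0+110],None,fx=7,fy=7,interpolation=2));print(x0,y0)
```

```text
[0.65983547 0.06936722 0.26029389] [ 1.07080634  2.95184457 -0.00562445] [-0.32337831  0.137814    0.00114714] [-0.78  0.64  1.04  1.47 -0.55  1.34  1.17]
[[277.98290048 111.58943818]
 [250.53945389 113.14368019]]
264 112
209 67
```

View pics/w3c.png

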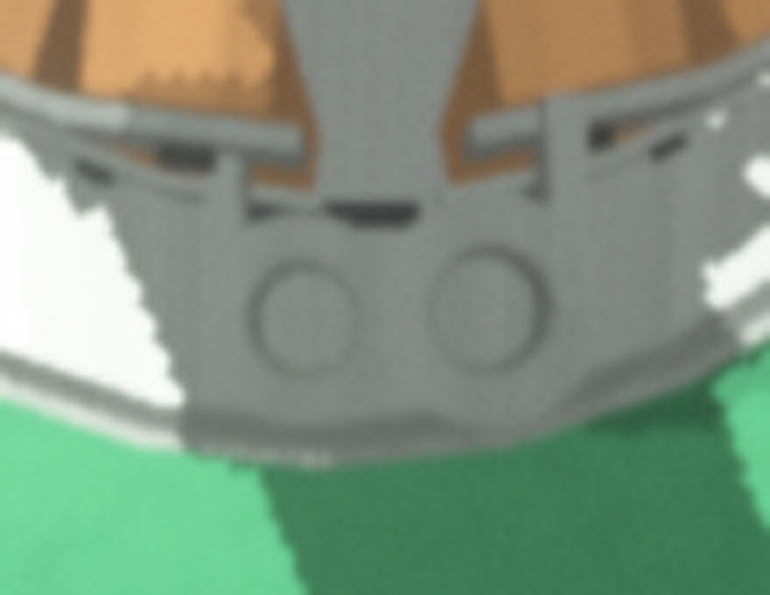

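The close-up shows the lower bore rim at (304,318) and the upper at (490,310), which are raw pixels (252,112) and (278.6,110.9).

Run:
```python
from h import *
s=np.load("s2.npy",allow_pickle=True).item()
u=on('wrist',(278.6,110.9),.21,s);l=on('wrist',(252.,112.),.189,s)
print(u,l,np.linalg.norm((u-l)[:2]))
us=on('scene',(294.35,228.65),.21);print('scene',us)
H=np.array([.427,.2665])
for q in(u,l):print(np.linalg.norm(q[:2]-H))
Rt=R.from_rotvec(s['ee_rot']).as_matrix();print(Rt.round(4))
# where is pin tip expected in view
p=s['position']
for d in(.0105,.0565):print(proj('wrist',[p+Rt[:,2]*d],s))
im=cv2.imread("pics/w3r.png");cv2.imwrite("pics/w3d.png",cv2.resize(im[150:330,160:360],None,fx=3,fy=3,interpolation=2))
```

```text
[0.6141746  0.12346149 0.21      ] [0.60213531 0.10803235 0.189     ] 0.019570458976425485
scene [0.61441148 0.12341533 0.21      ]
0.23557238329371172
0.23618715359733397
[[-7.674e-01  6.411e-01  2.000e-04]
 [ 6.411e-01  7.674e-01 -3.900e-03]
 [-2.700e-03 -2.800e-03 -1.000e+00]]
[[261.1447577  224.32377167]]
[[261.22748098 202.52937725]]
```

View pics/w3d.png

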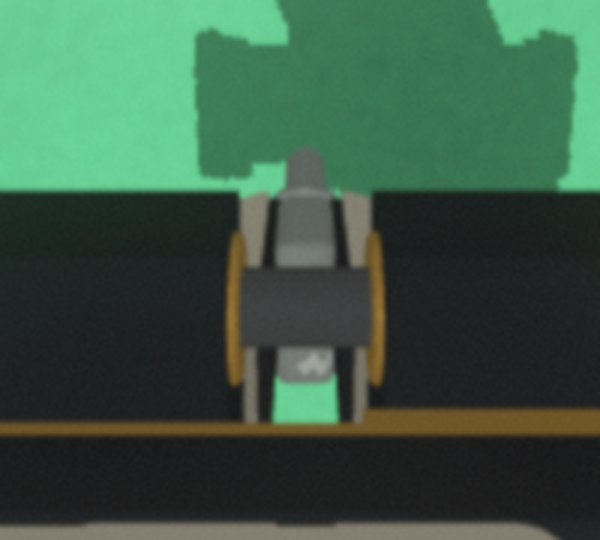

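Three views agree on the upper bore, (.6142,.1235), and the lower bore, (.6021,.108). The held pin shows a tip arc at (307,150) in this 3x crop, so its axis sits about 2 mm toward tool -x. I'll hover over the upper bore.

Call:
drive_tool:
  increments:
    - {"grip":1,"tx":0,"ty":0,"tz":0.06,"turn":0}
    - {"grip":1,"tx":-0.04,"ty":0.05,"tz":0.06,"turn":0}
    - {"grip":1,"tx":-0.08,"ty":0.1,"tz":0.06,"turn":0}
    - {"grip":1,"tx":-0.119,"ty":0.1375,"tz":0.06,"turn":0}
    - {"grip":1,"tx":-0.119,"ty":0.1375,"tz":0.06,"turn":0}
    - {"grip":1,"tx":-0.119,"ty":0.1375,"tz":0.04,"turn":0}
    - {"grip":1,"tx":-0.119,"ty":0.1375,"tz":0.03,"turn":0}
    - {"grip":1,"tx":-0.119,"ty":0.1375,"tz":0.03,"turn":0}
    - {"grip":1,"tx":-0.119,"ty":0.1375,"tz":0.03,"turn":0}

```text
clock: 7.1
position: [0.613, 0.1231, 0.2731]
ee_rot: [1.073, 2.949, -0.005]
force: [0.6, 0.1, -1.0]
width: 0.106
```

Run:
```python
from h import *
s=observe();im=cv2.cvtColor(get_image("wrist"),cv2.COLOR_RGB2BGR)
cv2.imwrite("pics/w4r.png",im)
p=s['position'];Rt=R.from_rotvec(s['ee_rot']).as_matrix()
print(p,s['force'],Rt[:,2],p+np.array([.002,-.0007,0])+.0565*Rt[:,2])
print(proj('wrist',[[.6142,.1235,.21]],s))
cv2.imwrite("pics/w4.png",cv2.resize(im[150:240,200:320],None,fx=6,fy=6,interpolation=2))
```

```text
[0.61297835 0.12312196 0.27313719] [ 0.62285017  0.10849958 -1.02928129] [ 0.00185276 -0.00390403 -0.99999066] [0.61508303 0.12220138 0.21663772]
[[262.69896983 200.59762807]]
```

View pics/w4.png

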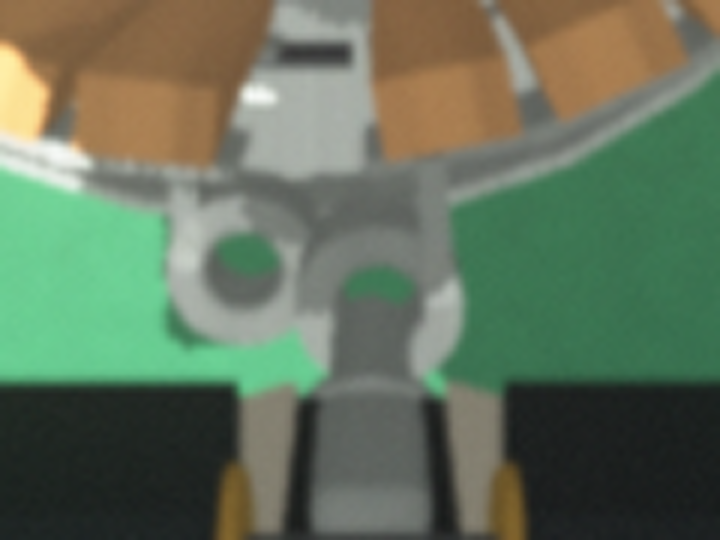

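The view shows the pin tip just over the upper bore's near side: bore (380,285), shank (373,330). A small trim is needed.

Call:
drive_tool:
  increments:
    - {"grip":1,"tx":-0.002,"ty":0.004,"tz":0,"turn":0}
    - {"grip":1,"tx":-0.002,"ty":0.004,"tz":0,"turn":0}
    - {"grip":1,"tx":-0.002,"ty":0.004,"tz":0,"turn":0}
    - {"grip":1,"tx":-0.002,"ty":0.004,"tz":0,"turn":0}

```text
clock: 7.55
position: [0.6122, 0.1249, 0.2733]
ee_rot: [1.072, 2.95, -0.005]
force: [-0.4, -0.3, -1.0]
width: 0.107
```

Call:
drive_tool:
  increments:
    - {"grip":1,"tx":0,"ty":0,"tz":-0.006,"turn":0}
    - {"grip":1,"tx":0,"ty":0,"tz":-0.012,"turn":0}
    - {"grip":1,"tx":0,"ty":0,"tz":-0.018,"turn":0}
    - {"grip":1,"tx":0,"ty":0,"tz":-0.02,"turn":0}
    - {"grip":1,"tx":0,"ty":0,"tz":-0.022,"turn":0}
    - {"grip":1,"tx":0,"ty":0,"tz":-0.022,"turn":0}

```text
clock: 8.15
position: [0.6123, 0.1248, 0.2644]
ee_rot: [1.072, 2.949, -0.005]
force: [0.1, -1.7, -0.5]
width: 0.106
```

Call:
drive_tool:
  increments:
    - {"grip":1,"tx":0,"ty":-0.001,"tz":-0.005,"turn":0}
    - {"grip":1,"tx":0,"ty":-0.001,"tz":-0.01,"turn":0}
    - {"grip":1,"tx":0,"ty":-0.001,"tz":-0.015,"turn":0}
    - {"grip":1,"tx":0,"ty":-0.001,"tz":-0.02,"turn":0}
    - {"grip":1,"tx":0,"ty":-0.001,"tz":-0.02,"turn":0}

```text
clock: 8.65
position: [0.6124, 0.1244, 0.2561]
ee_rot: [1.072, 2.949, -0.005]
force: [1.7, -0.3, -1.1]
width: 0.103
```

Call:
drive_tool:
  increments:
    - {"grip":1,"tx":-0.004,"ty":-0.005,"tz":-0.005,"turn":0}
    - {"grip":1,"tx":-0.008,"ty":-0.01,"tz":-0.005,"turn":0}
    - {"grip":1,"tx":-0.012,"ty":-0.015,"tz":-0.005,"turn":0}
    - {"grip":1,"tx":-0.016,"ty":-0.02,"tz":-0.005,"turn":0}
    - {"grip":1,"tx":-0.02,"ty":-0.025,"tz":-0.005,"turn":0}
    - {"grip":1,"tx":-0.024,"ty":-0.03,"tz":-0.005,"turn":0}
    - {"grip":1,"tx":-0.028,"ty":-0.035,"tz":-0.005,"turn":0}
    - {"grip":1,"tx":-0.03,"ty":-0.038,"tz":-0.005,"turn":0}
    - {"grip":1,"tx":-0.03,"ty":-0.038,"tz":-0.005,"turn":0}

```text
clock: 9.55
position: [0.6003, 0.109, 0.2543]
ee_rot: [1.072, 2.949, -0.005]
force: [3.7, -1.8, -3.0]
width: 0.107
```

Call:
drive_tool:
  increments:
    - {"grip":1,"tx":0.001,"ty":-0.001,"tz":0,"turn":0}
    - {"grip":1,"tx":0.001,"ty":-0.001,"tz":-0.006,"turn":0}
    - {"grip":1,"tx":0.001,"ty":-0.001,"tz":-0.012,"turn":0}
    - {"grip":1,"tx":0.001,"ty":-0.001,"tz":-0.018,"turn":0}
    - {"grip":1,"tx":0.001,"ty":-0.001,"tz":-0.018,"turn":0}

```text
clock: 10.05
position: [0.6007, 0.1088, 0.2467]
ee_rot: [1.072, 2.949, -0.005]
force: [4.2, 0.8, -3.0]
width: 0.108
```

Call:
drive_tool:
  increments:
    - {"grip":1,"tx":0,"ty":0,"tz":-0.004,"turn":0}
    - {"grip":1,"tx":0,"ty":0,"tz":-0.008,"turn":0}
    - {"grip":1,"tx":0,"ty":0,"tz":-0.01,"turn":0}
    - {"grip":1,"tx":0,"ty":0,"tz":-0.01,"turn":0}

```text
clock: 10.45
position: [0.6007, 0.1088, 0.2426]
ee_rot: [1.072, 2.949, -0.005]
force: [3.5, 0.3, -0.8]
width: 0.105
```

The tip is below 0.189 with no vertical force, so it seems to be entering the lower bore. Continuing.

Call:
drive_tool:
  increments:
    - {"grip":1,"tx":0.0005,"ty":0,"tz":-0.005,"turn":0}
    - {"grip":1,"tx":0.0005,"ty":0,"tz":-0.01,"turn":0}
    - {"grip":1,"tx":0.0005,"ty":0,"tz":-0.015,"turn":0}
    - {"grip":1,"tx":0.0005,"ty":0,"tz":-0.018,"turn":0}
    - {"grip":1,"tx":0.0005,"ty":0,"tz":-0.018,"turn":0}

```text
clock: 10.95
position: [0.6008, 0.1088, 0.2351]
ee_rot: [1.072, 2.949, -0.005]
force: [3.0, 0.2, -2.9]
width: 0.107
```

Call:
drive_tool:
  increments:
    - {"grip":1,"tx":0.0005,"ty":0,"tz":-0.006,"turn":0}
    - {"grip":1,"tx":0.0005,"ty":0,"tz":-0.012,"turn":0}
    - {"grip":1,"tx":0.0005,"ty":0,"tz":-0.018,"turn":0}
    - {"grip":1,"tx":0.0005,"ty":0,"tz":-0.024,"turn":0}
    - {"grip":1,"tx":0.0005,"ty":0,"tz":-0.03,"turn":0}
    - {"grip":1,"tx":0.0005,"ty":0,"tz":-0.03,"turn":0}

```text
clock: 11.55
position: [0.601, 0.1088, 0.2227]
ee_rot: [1.073, 2.949, -0.006]
force: [4.7, 0.0, -2.8]
width: 0.104
```

Call:
drive_tool:
  increments:
    - {"grip":1,"tx":0.001,"ty":0,"tz":-0.003,"turn":0}
    - {"grip":1,"tx":0.001,"ty":0,"tz":-0.005,"turn":0}
    - {"grip":1,"tx":0.001,"ty":0,"tz":-0.006,"turn":0}
    - {"grip":1,"tx":0.001,"ty":0,"tz":-0.006,"turn":0}

```text
clock: 11.95
position: [0.6015, 0.1089, 0.2206]
ee_rot: [1.072, 2.949, -0.005]
force: [1.1, 1.9, 3.8]
width: 0.106
```

Call:
drive_tool:
  increments:
    - {"grip":1,"tx":0,"ty":0,"tz":-0.001,"turn":0}
    - {"grip":1,"tx":0,"ty":0,"tz":-0.0015,"turn":0}
    - {"grip":1,"tx":0,"ty":0,"tz":-0.0015,"turn":0}

```text
clock: 12.25
position: [0.6016, 0.109, 0.2205]
ee_rot: [1.072, 2.949, -0.004]
force: [-0.6, 1.7, 7.0]
width: 0.106
```

The collar is seated, with rigid contact at the expected height. Releasing and rising.

Call:
drive_tool:
  increments:
    - {"grip":-0.3,"tx":0,"ty":0,"tz":0.002,"turn":0}
    - {"grip":-0.3,"tx":0,"ty":0,"tz":0.002,"turn":0}
    - {"grip":-0.3,"tx":0,"ty":0,"tz":0.002,"turn":0}
    - {"grip":-0.3,"tx":0,"ty":0,"tz":0.002,"turn":0}
    - {"grip":-0.3,"tx":0,"ty":0,"tz":0.002,"turn":0}
    - {"grip":-0.3,"tx":0,"ty":0,"tz":0.05,"turn":0}
    - {"grip":-0.3,"tx":0,"ty":0,"tz":0.12,"turn":0}
    - {"grip":-0.3,"tx":0,"ty":0,"tz":0.22,"turn":0}
    - {"grip":-0.3,"tx":0.05,"ty":-0.05,"tz":0.3,"turn":0}
    - {"grip":-0.3,"tx":0.08,"ty":-0.08,"tz":0.3,"turn":0}
    - {"grip":-0.3,"tx":0.08,"ty":-0.08,"tz":0.3,"turn":0}

```text
clock: 13.35
position: [0.6347, 0.0744, 0.3415]
ee_rot: [1.076, 2.945, -0.004]
force: [0.2, -0.4, -0.8]
width: 0.652
```

Run:
```python
from h import *
s=observe();w=cv2.cvtColor(get_image("wrist"),cv2.COLOR_RGB2BGR);sc=cv2.cvtColor(get_image("scene"),cv2.COLOR_RGB2BGR)
print(s['position'],s['force'],s['width'])
x,y=proj('wrist',[[.602,.108,.23]],s)[0].astype(int);print(x,y)
x0=max(x-50,0);y0=max(y-50,0)
A=cv2.resize(w[y0:y0+100,x0:x0+100],(400,400),interpolation=2);B=cv2.resize(sc[190:270,270:350],(400,400),interpolation=2)
cv2.imwrite("pics/f.png",np.hstack([A,B]))
```

```text
[0.63472737 0.07442235 0.34149611] [ 0.19545836 -0.40077372 -0.78174843] 0.6516867503649639
266 136
```

View pics/f.png

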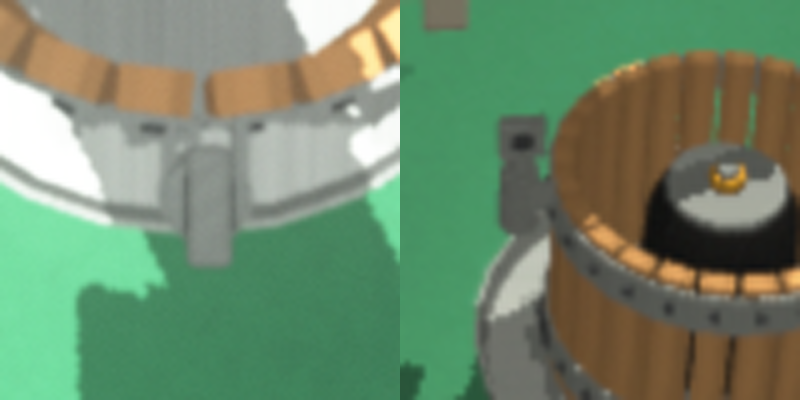

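The final view shows the pin upright in the joint (tab at (210,205) left, (520,140) right). The slat gap is closed, both knuckles are under the collar, and the gripper is clear. Handing in.

```bash
python3 -c "
from cell import *
print(sign_off())"
```

```text
the job is handed in; nothing more can be done
None
```

The pin is threaded through both knuckles and pushed fully home with its collar on the upper knuckle. It holds the swinging half shut. I handed the job in at about 13.5 s of the 70 s allowed.

- **Alignment:** I lifted the pin from the block and fed it into the ajar upper knuckle. I then swung the half about 19.5 mm to the lower bore, whose position I had read from the camera views. The pin entered the lower bore at the first try.
- **Seating:** Contact stopped the tool at a height of 0.2205 m, which is where the collar should meet the knuckle. A second light push moved it only 0.1 mm, and the push-home reading was about 7 N. The highest force I read at the end of any move was also about 7 N, well under 25 N; I only read it at those points.
- **After letting go:** The last pictures show the pin upright, the slat gap closed and the gripper clear. The gripper force was near zero. I did not look at the bottle, bowl and capper again at the end, but the arm's path stayed clear of them.
- **Disagreements:** The held pin looked about 2 mm off the gripper axis in one picture, while the grasp measurement put it within 0.5 mm. I trusted the picture and the pin went in. One move call was refused as invalid at the start and nothing moved.

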